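Load a strip into the indexing table with the lane pusher

TASK

Turn the round table (it has a black knob for this) until the empty green nest squarely faces the end of the lane, then slide the red-tabbed pusher along the lane so that it drives the yellow strip fully home against the back of the nest. Then slide the pusher back until its red pointer stands within the green ready band on the rails, leaving the strip in the nest and the nest still facing the lane. Move the strip only with the pusher, never touch it with the gripper, and leave the jar and the spanner where they are.

Things in the scene. Friction and masses are not known exactly. Their poses are not given: they have to be found in the camera images.
- fixture: Steel loading fixture fixed to the bench, up to 270 mm wide (x), 580 mm long (y). Origin on the bench. A straight lane runs along its line x = 0 from y = -313 to -18 mm; +y leads to a turntable centred at y = +130 mm. Lane floor 31.5 mm above the bench, 63 mm clear between two 8 mm thick steel rails with tops 50 mm above the bench.
- axis (a point): Point on the turntable's vertical axis, at the disc's top face (30 mm above the bench); axes parallel to the fixture's.
- turntable (a joint): Angle of the aluminium turntable (disc of 280 mm diameter, top face 30 mm above the bench), rad, counter-clockwise from above positive. 0 = the nest's mouth squarely faces the lane. It stays where it is left (about 0.2 N m of friction); it has no detent, and can turn past 0 (range -0.4 to 1.5).
- knob_top (a point): Top centre of the black upright round knob on the turntable, diameter 26 mm, 50 mm tall (top 80 mm above the bench), 105 mm from the axis, on the far side of the axis from the mouth of the nest.
- nest (a point): Where the centre of the strip's underside belongs when fully home, on the disc's top, 83 mm from the axis. The nest is a green U of walls (tops 52 mm above the bench), 66 mm clear width, with a flared mouth at the disc's rim; this point's -y axis points out of the mouth, +y to the back wall, whose face is 55 mm from here.
- pusher (a joint): Travel of the pusher along the lane, m: 0 = rear end of its track, growing towards the turntable (to 0.204). Its flat front face is at fixture y = joint - 0.205 m. At about 0.197 the strip is fully home. 0.060 = pointer in the middle of the green ready band, which spans 0.048 to 0.072. Moves at about 2 N; stays where it is left.
- tab_top (a point): Top centre of the pusher's red upright tab: 44 mm across the lane, 14 mm thick along it, top 97 mm above the bench. A low blue body (top 56 mm above the bench) reaches 52 mm ahead of this point, 8 mm behind. A thin red pointer bar lies across both rails 27.5 mm ahead. Shove the tab from behind to push, from in front to draw back.
- ready_mark (a point): Point on the lane's centre line, at rail-top height, in the middle of the green ready band (24 mm long, painted on both rails); the red pointer belongs over it at the end.
- strip: Loose yellow strip of four moulded parts with red dots, 60 mm (x) x 110 mm (y) x 25 mm high, about 160 g, lying lengthwise in the lane ahead of the pusher. Origin at the centre of its underside.
- jar: Bystander: white jar with red cap, diameter 70 mm, 100 mm tall. Origin at the centre of its underside.
- spanner: Bystander: steel spanner 160 mm long lying on the bench along its own x axis.
Not all that is in view belongs to the job. What is shaped like the strip but grey or white is not meant.

How it is judged:
On the way, in this order (a step that is already met when the one before it is completed fails the run):
1. the empty nest faces the lane (within about 5 degrees) and the turntable is still, the strip still in the lane (value of joint turntable between -0.09 and 0.09 rad and velocity of joint turntable between -0.05 and 0.05 rad/s and y of strip in the frame of fixture below -0.05 m), for 0.3 s.
2. the pusher is run forward and the strip is fully home in the nest (x of strip in the frame of nest between -0.006 and 0.006 m and y of strip in the frame of nest between -0.006 and 0.006 m and z of strip in the frame of nest between -0.005 and 0.005 m and angle between the y axis of strip and the y axis of nest, either way round below 0.09 rad and value of joint turntable between -0.09 and 0.09 rad and value of joint pusher above 0.186 m), for 0.2 s.
At the end, for the whole second after the job is handed in: The strip lies flat in the nest within 6 mm of fully home and 5 degrees of square, the nest faces the lane within 5 degrees, the pusher's pointer is within the green band (12 mm either side of its middle), and all is at rest (x of strip in the frame of nest between -0.006 and 0.006 m and y of strip in the frame of nest between -0.006 and 0.006 m and z of strip in the frame of nest between -0.005 and 0.005 m and angle between the y axis of strip and the y axis of nest, either way round below 0.09 rad and value of joint turntable between -0.09 and 0.09 rad and linear speed of strip below 0.02 m/s and velocity of joint turntable between -0.05 and 0.05 rad/s and velocity of joint pusher between -0.01 and 0.01 m/s and value of joint pusher between 0.048 and 0.072 m); the robot touches nothing.
It fails at once if the gripper or arm touches the yellow strip (contact force between any of the fingers, the arm and strip above 0.5 N).
It fails at once if a bystander is moved by more than 20 mm (distance of any of jar, spanner from where it was at the start of the episode above 0.02 m).
It also fails if it takes over 62 s, if anything falls off the work surface, if the arm or the gripper's body presses on something with over 40 N, if the wrist force passes 120 N, or if a joint passes its speed limit or range.

ROBOT

A 7-joint arm with a two-finger parallel gripper is mounted at the origin on the work surface. World frame = base frame: x ahead of the robot, y to its left, z up, the work surface at z = 0. Lengths are in m, angles in rad, forces in N, time in s.
With the tool pointing down it reaches from about 0.35 to 0.9 m from the base axis. Payload 8.1 kg.
Tool frame: the origin (TCP) lies at the centre of the arm's flange, where the gripper is bolted on; the fingertips stand 173 mm ahead of it and the grasp point (between the pads) lies arm.pinch_z ahead of it (arm.pinch_z is the distance from the TCP to the grasp point, in m); z points along the fingers, y is the line along which they close (so a half turn about z gives the same grasp; the last joint's range is limited). The gripper opens to 85 mm and grips with 20 to 120 N. Pads are 22 mm wide; open, the fingers measure 114 mm over their backs; the gripper's body (76 mm by 85 mm) begins 54 mm behind the grasp point. The pads swing forward as they close: fully open they stand 13 mm farther back than shut.
Start: joints at [1.094, 0.434, 0.025, 1.573, -0.012, 1.134, -0.075], TCP at [0.228, -0.582, 0.405] pointing down, gripper open.
Joint ranges: [-2.62, 2.62], [-0.44, 2.09], [-1.27, 1.32], [0.08, 2.57], [-1.32, 4.46], [0.12, 2], [-2.74, 2.74]. Speed limits (rad/s): [2.22, 2.22, 3.01, 3.01, 3.14, 3.14, 3.14].

INTERFACE

Orientations are given as a unit quaternion [w, x, y, z].
In Python, from station import arm gives the robot as it stands. The module is installed in compiled form; this text tells all that it offers.
- The arm moves only by the tool step_arm, never from a script. Its argument "moves" is a list that holds one entry, the list of rows, each a list of 5 numbers: the shift along the tool's x, y, z in mm, then the turn about the tool's z in degrees, then the opening, from 0 (shut) to 1 (fully open). In form: [[[x, y, z, yaw, jaw], ...]]. A call has 1 to 5 rows; each row is the pose to reach, as a shift and turn from the pose commanded when the call began, along the tool's axes at that moment; what a row does not reach only later rows make up. A row lasts 1/10 s, in which the tool goes at most 50 mm and 8.59 degrees, less where a joint would pass 70% of its speed; a pose out of reach is approached as far as the arm can. A call with a gripper value outside its range is refused whole. The fingers move at their own pace and stop on an object; the grip force is fixed at half the most. Time passes only in rows, so rows that repeat a pose let the fingers close. It gives the time, the measured TCP pose, the force, the opening and the grip force at its end, in the units of the state.
- arm.get_state(): the state, without advancing time (a new reading comes with each control period).
- arm.get_image(name): name is "scene" or "top"; returns a dict with "img" (480x640x3 uint8, blue, green, red), "range_z" (480x640 float32, m along the optical axis (not along the pixel's ray), 0 where there is no reading), "fovy" (degrees; the focal length in pixels is half the picture's height over the tangent of half this angle, whatever the lens; pixels are square), "cx", "cy" (the principal point, pixels), "k1" (the pictures are not rectified: a ray, as slopes to the right and down, at radius r is drawn at 1 + k1 r^2 times it, then the intrinsics apply), "rvec" (rotation vector, rad) and "tvec" (3), from world to camera coordinates, as OpenCV has them. Camera axes: x right, y down, z forward; pixel columns grow to the right and rows downward; lengths in m; the calibration is good to about 2 mm. A picture is of the moment at which its call begins.
- arm.sign_off(): hands the job in; it is judged then, once.
Trained networks look in a picture, given as the dict that the camera call returned (one of the last four; its "shot" number tells which), for a name from the list of things; names that differ only in an ending like _2 or _b are one class to them, and where a whole thing is asked for, a point or a joint stands for the part that bears it (a point fixed in the world has none). Each returns a list of dicts, best first, with "conf" (0 to 1); they miss things now and then, are a little off and sometimes report something else, mostly with a low value. They report only what shows in the picture. A call takes as long as a camera call. They do not tell look-alikes from the thing itself.
- arm.search_frame(picture, query): "location" ([x, y, z] in m, in the coordinates of the camera as it stood for that picture, good to about 4 mm: the middle of the surface that is visible of it).
- arm.regions_of(picture, query): "pixels" (480x640 bool, what is visible of it).
The state is a dict: "time": time; "qpos": joint angles; "joint_vel": joint speeds; "joint_torque": joint torques, N m; "tcp_pos": TCP position; "tool_rot": TCP orientation; "contact_force": force on the tool from outside, world axes, zero at the start; "moment": the same for the moment, N m; "finger_gap": finger opening in m; "gripper_force": force on a finger pad.
Only numpy, scipy, OpenCV 4.12 (cv2) and the standard library are available. Lean on these libraries where they do the work, as an engineer would, in place of code of your own. Each camera call takes 0.05 s, during which the arm holds its last target. There are 200 camera calls.

## Working session

There is one attempt and no reset: what is moved stays moved. The work goes in short steps, Python scripts to look and compute and a tool call to move; the robot and the scene stay as the last step left them, time stands still between calls to the robot, and variables do not carry over. Pictures are saved under pics/ and viewed, at most 10 in all, crops included, and the job is handed in when it is done.

Besides the shell and the picture viewer there is one more tool, called after "Call:" by a JSON object that holds its "api" and its "payload". step_arm: Moves the arm, as the interface text tells. Its arguments: {"type":"object","properties":{"moves":{"type":"array"}},"required":["moves"]}

```bash
mkdir -p pics; cat > h.py <<'E'
import numpy as np, cv2
from station import arm
def cam(p):
    f=240/np.tan(np.radians(p['fovy'])/2); R=cv2.Rodrigues(np.array(p['rvec'],float))[0]; return f,R,np.array(p['tvec'],float).ravel()
def c2w(p,X):
    f,R,t=cam(p); return R.T@(np.array(X)-t)
def pts(p,mask):
    f,R,t=cam(p); v,u=np.nonzero(mask&(p['range_z']>0)); z=p['range_z'][v,u]
    a=np.stack([(u-p['cx'])/f,(v-p['cy'])/f],1); b=a.copy()
    for _ in range(10): b=a/(1+p['k1']*(b**2).sum(1))[:,None]
    return (np.c_[b*z[:,None],z]-t)@R, u, v
def pix(p,W):
    f,R,t=cam(p); X=R@np.array(W)+t; s=X[:2]/X[2]; s=s*(1+p['k1']*(s@s)); return s*f+[p['cx'],p['cy']]
E
python3 - <<'E'
from h import *
print(arm.pinch_z, arm.get_state()['tool_rot'],arm.get_state()['tcp_pos'])
for c in('top','scene'):
    p=arm.get_image(c); cv2.imwrite(f'pics/{c}0.png',p['img'])
    print(c,c2w(p,[0,0,0]))
    for q in['fixture','turntable','knob_top','pusher','tab_top','strip','nest','jar','spanner']:
        for d in arm.search_frame(p,q)[:3]:
            w=c2w(p,d['location']); print(q,round(d['conf'],2),w.round(3),pix(p,w).round())
E
```

```text
0.1547 [-7.61345496e-04  9.82590736e-01  1.85781644e-01 -2.17113885e-04] [ 0.22810455 -0.58162295  0.40392485]
top [ 0.40989163 -0.05700359  1.50521839]
fixture 0.98 [0.58  0.086 0.032] [283. 232.]
turntable 0.63 [0.557 0.135 0.034] [263. 241.]
knob_top 0.64 [0.555 0.133 0.03 ] [264. 242.]
pusher 0.86 [ 0.61  -0.212  0.057] [405. 221.]
pusher 0.72 [0.556 0.136 0.035] [262. 242.]
tab_top 0.91 [ 0.608 -0.216  0.058] [407. 222.]
strip 0.97 [ 0.761 -0.37   0.025] [466. 164.]
strip 0.86 [ 0.591 -0.08   0.056] [351. 228.]
strip 0.8 [ 0.43  -0.332  0.025] [452. 296.]
nest 0.85 [0.556 0.14  0.033] [261. 242.]
nest 0.68 [0.574 0.084 0.033] [284. 235.]
jar 0.62 [ 0.769 -0.128  0.098] [372. 152.]
jar 0.21 [ 0.359 -0.121  0.008] [365. 324.]
spanner 0.8 [ 0.354 -0.117  0.01 ] [364. 326.]
scene [ 1.17991661 -0.63443208  0.87895941]
fixture 0.63 [0.616 0.04  0.028] [361. 239.]
turntable 0.57 [0.574 0.125 0.034] [375. 210.]
knob_top 0.82 [0.576 0.124 0.033] [375. 211.]
pusher 0.91 [ 0.62  -0.231  0.057] [263. 297.]
tab_top 0.74 [ 0.625 -0.235  0.061] [264. 298.]
tab_top 0.32 [0.576 0.122 0.033] [374. 211.]
strip 0.91 [ 0.6   -0.095  0.056] [310. 257.]
strip 0.7 [ 0.445 -0.339  0.028] [167. 283.]
strip 0.66 [ 0.771 -0.371  0.021] [256. 405.]
nest 0.97 [0.572 0.122 0.033] [373. 211.]
jar 0.83 [ 0.792 -0.145  0.074] [362. 321.]
spanner 0.76 [ 0.37  -0.126  0.003] [231. 224.]
```

View pics/top0.png

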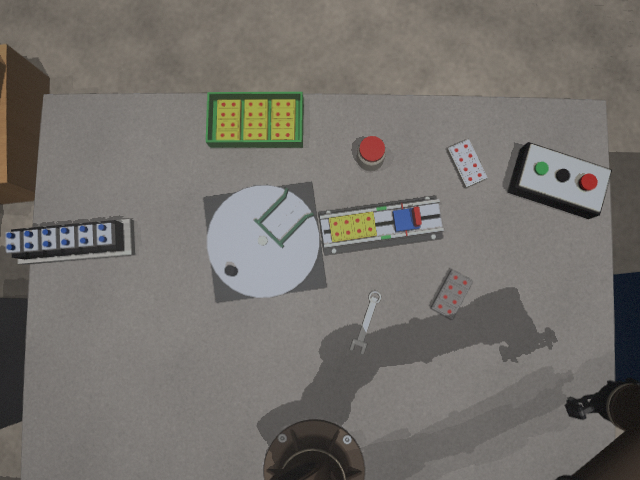

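View pics/scene0.png

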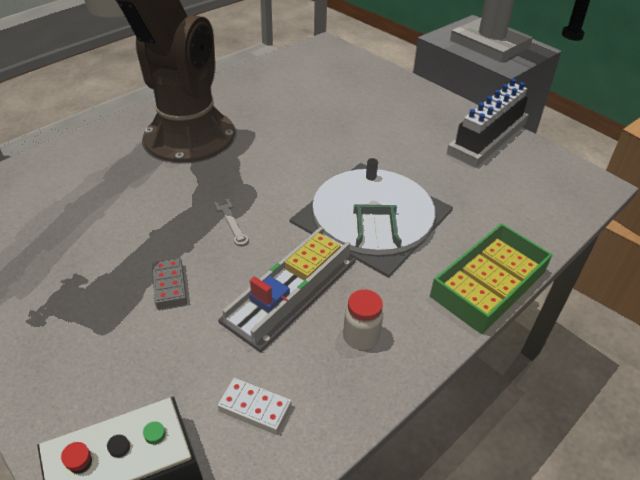

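The top view shows the lane strip, yellow, at (352,227). It has look-alikes at (467,163), white, and (453,293), grey, and there are boxed yellow strips at (255,118). Only the one at (352,227) lies in the lane ahead of the pusher, so it fits the description. The knob is at (231,270), the nest mouth points up-right, and the red tab is at (417,216).

```bash
cat > m.py <<'E'
from h import *
from scipy.optimize import least_squares
def measure(p):
    A,u,v=pts(p,np.ones((480,640),bool)); x,y,z=A.T
    img=p['img'][v,u].astype(int); b,g,r=img.T
    near=(abs(x-.58)<.16)&(y>-.02)&(y<.31)
    # disc: bright, z~.03
    d=near&(abs(z-.03)<.006)&(img.min(1)>110); D=A[d,:2]
    m=np.zeros((480,640),np.uint8); m[v[d],u[d]]=255
    hull=cv2.convexHull(D.astype(np.float32))[:,0]
    c=least_squares(lambda q:np.hypot(*(hull-q[:2]).T)-q[2],[.56,.135,.14],loss='soft_l1',f_scale=.002).x
    k=near&(z>.07)&(z<.09)&(img.max(1)<90); K=A[k].mean(0) if k.any() else None
    red=(r>120)&(g<70)&(b<70)
    t=(abs(x-.6)<.08)&(y<-.0)&(y>-.35)&red&(z>.085)&(z<.11); T=A[t]
    s=(abs(x-.6)<.08)&(y<.3)&(y>-.3)&(r>130)&(g>110)&(b<110)&(abs(z-.0565)<.008); S=A[s]
    gr=(abs(x-.6)<.1)&(y<.0)&(y>-.33)&(g>r+40)&(g>b+40)&(z>.035)&(z<.06); G=A[gr]
    rail=(abs(x-.6)<.1)&(y<-.0)&(y>-.33)&(abs(z-.05)<.004)&~red&(abs(r-b)<25); L=A[rail]
    return c,K,T,S,G,L
if __name__=='__main__':
    p=arm.get_image('top'); c,K,T,S,G,L=measure(p)
    print('disc',c.round(4),'knob',K)
    for n,P in(('tab',T),('strip',S),('green',G),('rail',L)):
        if len(P)>3: print(n,len(P),P.mean(0).round(4),P[:,2].min().round(3),P[:,2].max().round(3),cv2.minAreaRect(P[:,:2].astype(np.float32)))
    i=p['img'][170:320,190:460]; cv2.imwrite('pics/crop1.png',cv2.resize(i,None,fx=2.9,fy=2.9,interpolation=cv2.INTER_CUBIC))
E
python3 m.py
```

```text
disc [0.5595 0.1352 0.1399] knob [0.48279183 0.2067032  0.07938451]
tab 84 [ 0.6173 -0.2363  0.0967] 0.091 0.103 ((0.617821991443634, -0.2365998476743698), (0.041149336844682693, 0.012701397761702538), 9.093854904174805)
strip 977 [ 0.5943 -0.0845  0.0558] 0.049 0.064 ((0.594360888004303, -0.08485479652881622), (0.05895194038748741, 0.10953004658222198), 9.37799072265625)
green 50 [ 0.6044 -0.1598  0.0512] 0.047 0.057 ((0.60605388879776, -0.15987171232700348), (0.07710480690002441, 0.02241775393486023), 8.526124954223633)
rail 663 [ 0.6027 -0.1564  0.0499] 0.046 0.054 ((0.6049326658248901, -0.1564088761806488), (0.07956182956695557, 0.2952827215194702), 8.91492748260498)
```

View pics/crop1.png

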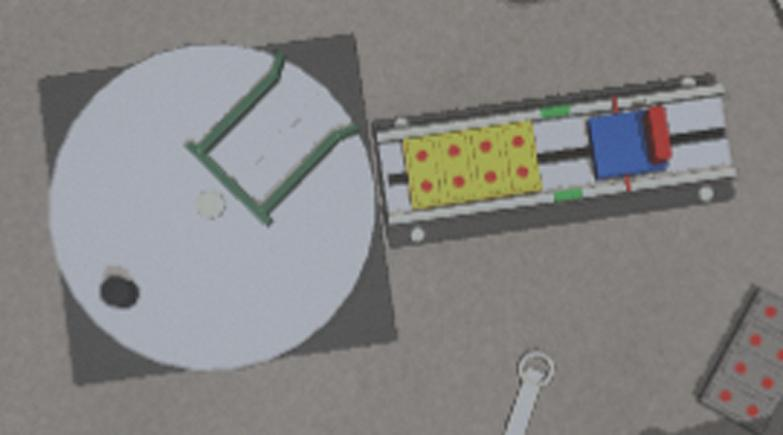

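The crop confirms the lane strip: yellow, 2x4 red dots, lying between the two rails ahead of the blue pusher. The turntable is at about +38°. Next I'll go to the knob with the tool y along the lane direction.

```bash
cat > go.py <<'E'
from h import *
import sys
from scipy.spatial.transform import Rotation as Ro
def show(*targets):
    s=arm.get_state(); q=s['tool_rot']; R=Ro.from_quat([q[1],q[2],q[3],q[0]]).as_matrix()
    print('t',s['time'],'tcp',np.round(s['tcp_pos'],4),'ang_y',np.degrees(np.arctan2(R[1,1],R[0,1])).round(2)%180,'F',np.round(s['contact_force'],1),'gap',s['finger_gap'])
    for w in targets: print(w,(R.T@(np.array(w)-s['tcp_pos'])*1000).round(1))
if __name__=='__main__': show(*[[float(k) for k in a.split(',')] for a in sys.argv[1:]])
E
python3 go.py .45,-.2,.38 .483,.207,.30 .483,.207,.215
```

```text
t 1.05 tcp [ 0.2282 -0.5819  0.4047] ang_y 111.41 F [ 0.6  0.3 -0.4] gap 0.08565097880051106
[0.45, -0.2, 0.38] [ 345.9 -274.6   24.7]
[0.483, 0.207, 0.3] [ 525.2 -641.4  104.7]
[0.483, 0.207, 0.215] [ 525.2 -641.4  189.7]
```

Call:
{"api": "step_arm", "payload": {"moves": [[[38,-30,3,4,1],[76,-60,6,8,1],[114,-90,9,12.5,1],[152,-120,12,12.5,1],[190,-150,15,12.5,1]]]}}

```text
time: 1.55
tcp_pos: [0.351, -0.3711, 0.3899]
tool_rot: [0.0, 0.997, 0.078, 0.0]
contact_force: [0.5, -0.2, -0.1]
finger_gap: 0.0852
gripper_force: 0.0
```

```bash
python3 go.py .45,-.2,.38 .483,.207,.30 .483,.207,.215
```

```text
t 1.55 tcp [ 0.351  -0.3711  0.3899] ang_y 98.9 F [ 0.5 -0.2 -0.1] gap 0.0852436486840423
[0.45, -0.2, 0.38] [ 124.3 -153.7    9.8]
[0.483, 0.207, 0.3] [ 219.8 -550.7   89.6]
[0.483, 0.207, 0.215] [ 219.8 -550.8  174.6]
```

Call:
{"api": "step_arm", "payload": {"moves": [[[30,-38,3,0,1],[60,-76,6,0,1],[90,-114,8,0,1],[120,-152,10,0,1],[132,-200,15,0,1]]]}}

```text
time: 2.05
tcp_pos: [0.4519, -0.1532, 0.3752]
tool_rot: [0.0, 0.997, 0.078, 0.002]
contact_force: [-0.1, 0.6, -1.0]
finger_gap: 0.0854
gripper_force: 0.0
```

Call:
{"api": "step_arm", "payload": {"moves": [[[12,-48,5,0,1],[24,-96,10,0,1],[36,-144,20,0,1],[48,-192,30,0,1],[60,-238,40,0,1]]]}}

```text
time: 2.55
tcp_pos: [0.4721, 0.0915, 0.3348]
tool_rot: [-0.0, 0.997, 0.078, 0.001]
contact_force: [0.6, -0.8, -0.2]
finger_gap: 0.0851
gripper_force: 0.0
```

```bash
python3 go.py .483,.207,.30 .483,.207,.215
```

```text
t 2.55 tcp [0.4721 0.0915 0.3348] ang_y 98.89 F [ 0.6 -0.8 -0.2] gap 0.08510281366549184
[0.483, 0.207, 0.3] [  28.6 -112.4   34.8]
[0.483, 0.207, 0.215] [  28.5 -112.4  119.8]
```

Call:
{"api": "step_arm", "payload": {"moves": [[[12,-45,12,0,1],[23,-90,24,0,1],[28.5,-112.5,40,0,1],[28.5,-112.5,80,0,1],[28.5,-112.5,80,0,1]]]}}

```text
time: 3.05
tcp_pos: [0.4812, 0.2051, 0.251]
tool_rot: [0.001, 0.997, 0.079, -0.003]
contact_force: [-1.0, -1.7, 0.1]
finger_gap: 0.0849
gripper_force: 0.0
```

Call:
{"api": "step_arm", "payload": {"moves": [[[0,0,20,0,1],[0,0,40,0,1],[0,0,40,0,1]]]}}

```text
time: 3.35
tcp_pos: [0.4826, 0.2039, 0.2141]
tool_rot: [0.001, 0.997, 0.077, -0.001]
contact_force: [-0.8, -1.1, 0.2]
finger_gap: 0.0855
gripper_force: 0.0
```

```bash
python3 go.py .483,.207,.215; python3 - <<'E'
from h import *
p=arm.get_image('scene'); cv2.imwrite('pics/s1.png',cv2.resize(p['img'][60:300,240:560],(800,600)))
E
```

```text
t 3.35 tcp [0.4826 0.2039 0.2141] ang_y 98.84 F [-0.8 -1.1  0.2] gap 0.08548581393776812
[0.483, 0.207, 0.215] [ 0.9 -3.  -0.9]
```

View pics/s1.png

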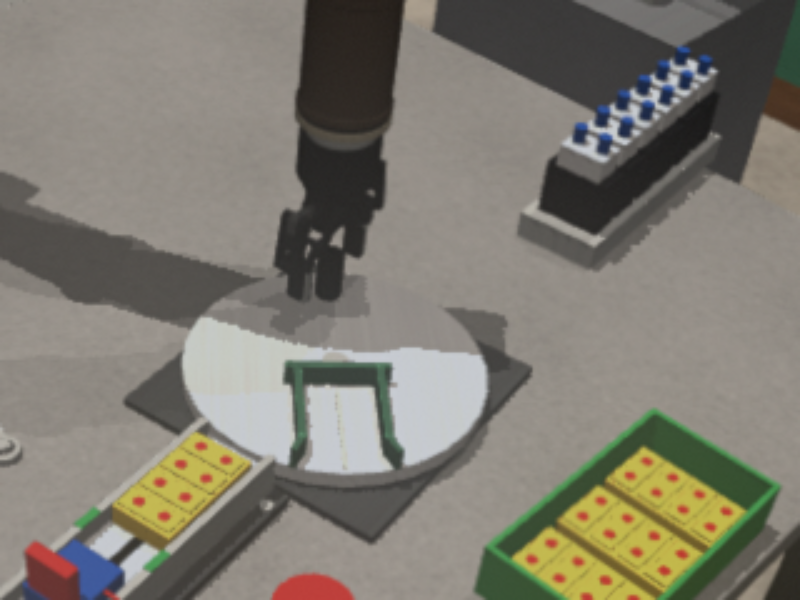

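The fingers straddle the black knob at (330,270) in this crop. I'll correct by -3 mm in y and close.

Call:
{"api": "step_arm", "payload": {"moves": [[[1,-3,0,0,1],[1,-3,0,0,0.6],[1,-3,0,0,0.2],[1,-3,0,0,0.2],[1,-3,0,0,0.2]]]}}

```text
time: 3.9
tcp_pos: [0.4834, 0.2082, 0.215]
tool_rot: [-0.0, 0.997, 0.078, 0.0]
contact_force: [0.3, 0.1, 0.2]
finger_gap: 0.028
gripper_force: 0.0
```

Call:
{"api": "step_arm", "payload": {"moves": [[[0,0,0,0,0.15],[0,0,0,0,0.15],[0,0,0,0,0.15]]]}}

```text
time: 4.2
tcp_pos: [0.4835, 0.2084, 0.2151]
tool_rot: [-0.0, 0.997, 0.078, 0.0]
contact_force: [-1.4, -0.2, 5.5]
finger_gap: 0.0247
gripper_force: 58.6
```

```bash
cat > arc.py <<'E'
from go import *
c=np.array([.5595,.1352]); s=arm.get_state(); t=s['tcp_pos']; a=np.arctan2(t[1]-c[1],t[0]-c[0]); r=np.hypot(*(t[:2]-c)); print(np.degrees(a),r)
a1=np.radians(98.9)
show(*[[c[0]+.105*np.cos(b),c[1]+.105*np.sin(b),t[2]] for b in np.linspace(a,a1,13)[1:]])
E
python3 arc.py
```

```text
136.0852023713863 0.1055410513456278
t 4.2 tcp [0.4835 0.2084 0.2151] ang_y 98.91 F [-1.4 -0.2  5.5] gap 0.02470194562022534
[np.float64(0.4879083543597307), np.float64(0.21200908979097532), np.float64(0.21509670922627608)] [ 4.9 -2.9  0. ]
[np.float64(0.49216512694408504), np.float64(0.21576683480529574), np.float64(0.21509670922627608)] [ 9.7 -5.9  0. ]
[np.float64(0.4966188090532118), np.float64(0.2192889756455242), np.float64(0.21509670922627608)] [14.7 -8.7  0. ]
[np.float64(0.5012563766419499), np.float64(0.22256521240245225), np.float64(0.21509670922627608)] [ 19.8 -11.2   0. ]
[np.float64(0.5060642679229438), np.float64(0.22558596427205424), np.float64(0.21509670922627608)] [ 25.  -13.5   0. ]
[np.float64(0.5110284230258123), np.float64(0.22834239757293878), np.float64(0.21509670922627608)] [ 30.3 -15.4   0. ]
[np.float64(0.5161343251128777), np.float64(0.23082645157896642), np.float64(0.21509670922627608)] [ 35.7 -17.1   0. ]
[np.float64(0.5213670428312188), np.float64(0.2330308620914888), np.float64(0.21509670922627608)] [ 41.3 -18.5   0. ]
[np.float64(0.5267112739769045), np.float64(0.23494918268227755), np.float64(0.21509670922627608)] [ 46.8 -19.5   0. ]
[np.float64(0.5321513902437182), np.float64(0.23657580354502056), np.float64(0.21509670922627608)] [ 52.5 -20.3   0. ]
[np.float64(0.537671482925514), np.float64(0.2379059679002582), np.float64(0.21509670922627608)] [ 58.1 -20.8   0. ]
[np.float64(0.5432554094385559), np.float64(0.23893578590578585), np.float64(0.21509670922627608)] [ 63.8 -20.9   0. ]
```

Call:
{"api": "step_arm", "payload": {"moves": [[[5,-3,0,0,0.15],[9.7,-5.9,0,0,0.15],[14.7,-8.7,0,0,0.15],[19.8,-11.2,0,0,0.15],[25,-13.5,0,0,0.15]]]}}

```text
time: 4.7
tcp_pos: [0.5056, 0.2251, 0.2151]
tool_rot: [0.001, 0.997, 0.077, -0.001]
contact_force: [-4.9, -3.1, 9.1]
finger_gap: 0.0247
gripper_force: 59.2
```

Call:
{"api": "step_arm", "payload": {"moves": [[[5.3,-1.9,0,0,0.15],[10.7,-3.6,0,0,0.15],[16.3,-5,0,0,0.15],[21.8,-6,0,0,0.15],[27.5,-6.8,0,0,0.15]]]}}

```text
time: 5.2
tcp_pos: [0.5313, 0.2366, 0.2151]
tool_rot: [0.0, 0.997, 0.077, -0.001]
contact_force: [-6.8, -3.0, 8.8]
finger_gap: 0.0248
gripper_force: 58.8
```

Call:
{"api": "step_arm", "payload": {"moves": [[[5.6,-0.5,0,0,0.15],[11.3,-0.6,0,0,0.15],[11.3,-0.6,0,0,0.15],[11.3,-0.6,0,0,0.15]]]}}

```text
time: 5.6
tcp_pos: [0.5428, 0.2397, 0.2151]
tool_rot: [-0.001, 0.997, 0.078, -0.0]
contact_force: [-2.8, 2.2, 4.9]
finger_gap: 0.025
gripper_force: 59.5
```

```bash
python3 arc.py|head -2; python3 - <<'E'
from h import *
for c in('top',):
    p=arm.get_image(c); cv2.imwrite(f'pics/t2.png',cv2.resize(p['img'][170:320,190:390],(800,600)))
E
```

```text
99.05933608404969 0.1057881263212596
t 5.6 tcp [0.5428 0.2397 0.2151] ang_y 98.9 F [-2.8  2.2  4.9] gap 0.025026865088994505
```

View pics/t2.png

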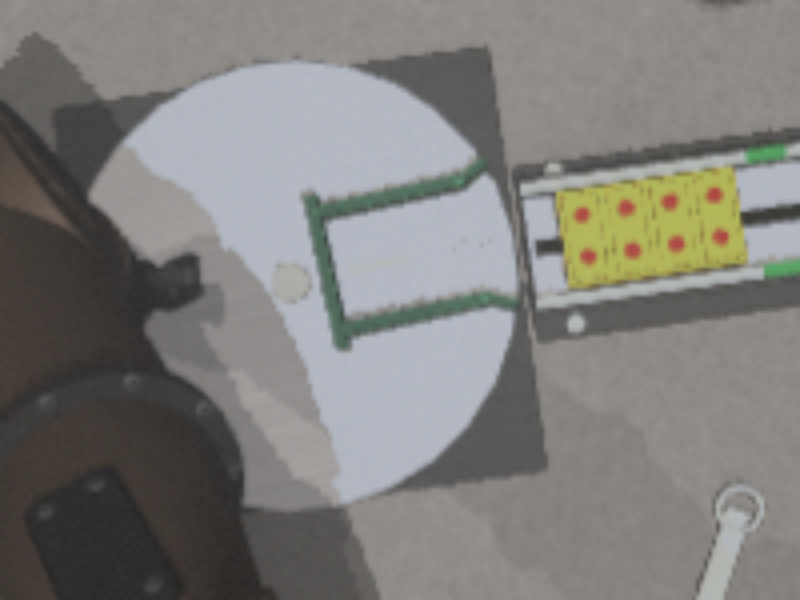

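The nest now nearly faces the lane: its walls slope about 12°, against about 8.5° for the rails (the back wall runs (310,195) to (345,345) in the crop). I'll measure the rest in 3D.

```bash
cat > nest.py <<'E'
from h import *
def nest(p):
    A,u,v=pts(p,np.ones((480,640),bool)); x,y,z=A.T; b,g,r=p['img'][v,u].astype(int).T
    k=(np.hypot(x-.5595,y-.1352)<.145)&(g>r+15)&(g>b+8)&(abs(z-.05)<.006); P=A[k,:2]
    # rotate into fixture axes; fit a and offsets: side walls
    d=P-[.5595,.1352]; a=np.radians(8.87); X=d@[np.cos(a),np.sin(a)]; Y=d@[-np.sin(a),np.cos(a)]
    best=[]
    for th in np.radians(np.arange(-12,12.1,.25)):
        # th: turntable angle; nest-frame coords
        nx=X*np.cos(th)+Y*np.sin(th); ny=-X*np.sin(th)+Y*np.cos(th)
        w=(ny<-.037)&(ny>-.105); s=nx[w]
        L,Rr=s[s<0],s[s>0]; best.append((L.std()+Rr.std(),np.degrees(th),L.mean(),Rr.mean(),len(L),len(Rr),ny[ (abs(nx)<.03)].mean()))
    return min(best)
if __name__=='__main__':
    print(np.round(nest(arm.get_image('top')),4)); print(np.round(nest(arm.get_image('scene')),4))
E
python3 nest.py
```

```text
[ 4.20e-03  4.50e+00 -3.68e-02  3.71e-02  7.30e+01  7.50e+01 -2.30e-02]
[ 4.30e-03  5.50e+00 -3.65e-02  3.71e-02  5.60e+01  6.80e+01 -2.20e-02]
```

Call:
{"api": "step_arm", "payload": {"moves": [[[3,0,0,0,0.15],[6,0.2,0,0,0.15],[9,0.7,0,0,0.15],[9,0.7,0,0,0.15],[9,0.7,0,0,0.15]]]}}

```text
time: 6.25
tcp_pos: [0.5515, 0.2412, 0.2151]
tool_rot: [-0.001, 0.997, 0.078, -0.0]
contact_force: [-3.5, 4.0, 3.8]
finger_gap: 0.0249
gripper_force: 59.3
```

```bash
python3 nest.py; python3 arc.py|head -2
```

```text
[ 4.10e-03  0.00e+00 -3.66e-02  3.75e-02  7.00e+01  7.70e+01 -2.32e-02]
[ 4.20e-03  7.50e-01 -3.64e-02  3.74e-02  5.90e+01  6.80e+01 -2.26e-02]
94.34395205125385 0.10631058104463685
t 6.35 tcp [0.5514 0.2412 0.2151] ang_y 98.96 F [-3.4  5.3  3.6] gap 0.024769240745750813
```

Call:
{"api": "step_arm", "payload": {"moves": [[[0,0,0,0,0.6],[0,0,0,0,1],[0,0,0,0,1],[0,0,0,0,1]]]}}

```text
time: 6.75
tcp_pos: [0.5523, 0.2392, 0.2146]
tool_rot: [0.0, 0.997, 0.078, -0.0]
contact_force: [0.0, -0.3, 0.6]
finger_gap: 0.0808
gripper_force: 0.0
```

Call:
{"api": "step_arm", "payload": {"moves": [[[0,0,-20,0,1],[0,0,-60,0,1],[0,0,-100,0,1],[0,40,-110,0,1],[0,85,-110,0,1]]]}}

```text
time: 7.25
tcp_pos: [0.5658, 0.1568, 0.3274]
tool_rot: [-0.001, 0.997, 0.08, 0.002]
contact_force: [1.3, -0.5, -0.4]
finger_gap: 0.0855
gripper_force: 0.0
```

```bash
python3 nest.py; python3 m.py|tail -5|cut -c1-140; python3 go.py .6173,-.2363,.30 .6173,-.2363,.239
```

```text
[ 4.30e-03  5.00e-01 -3.70e-02  3.69e-02  7.30e+01  7.50e+01 -2.32e-02]
[ 4.40e-03  1.00e+00 -3.66e-02  3.75e-02  5.70e+01  6.30e+01 -2.32e-02]
disc [0.5721 0.1078 0.1263] knob None
tab 58 [ 0.6197 -0.2356  0.0963] 0.089 0.104 ((0.6175704002380371, -0.2368389368057251), (0.04066402465105057, 0.011985376477241516), 7.3141
strip 995 [ 0.5944 -0.0848  0.0559] 0.049 0.064 ((0.5949676632881165, -0.08453711122274399), (0.0609741285443306, 0.10893897712230682), 9.23
green 53 [ 0.6051 -0.1597  0.0513] 0.043 0.059 ((0.6058388352394104, -0.1593724936246872), (0.07777798920869827, 0.022640161216259003), 9.98
rail 663 [ 0.6036 -0.156   0.0499] 0.046 0.054 ((0.6033576130867004, -0.1486584097146988), (0.08281062543392181, 0.31141671538352966), 9.702
t 7.4 tcp [0.5662 0.1513 0.3248] ang_y 98.54 F [-0.8 -0.1  0. ] gap 0.08540985761313775
[0.6173, -0.2363, 0.3] [ -7.  390.8  25.7]
[0.6173, -0.2363, 0.239] [ -7.  390.7  86.7]
```

Call:
{"api": "step_arm", "payload": {"moves": [[[-1,48,0,0,1],[-2,96,0,0,1],[-3,144,0,0,1],[-4,192,0,0,1],[-5,240,0,0,1]]]}}

```text
time: 7.9
tcp_pos: [0.5977, -0.0831, 0.3246]
tool_rot: [-0.0, 0.997, 0.078, -0.0]
contact_force: [1.4, -0.1, -0.5]
finger_gap: 0.0858
gripper_force: 0.0
```

Call:
{"api": "step_arm", "payload": {"moves": [[[0,48,5,0,1],[0,96,10,0,1],[0,140,20,0,1],[0,146,25,0,1],[0,146,25,0,1]]]}}

```text
time: 8.4
tcp_pos: [0.6199, -0.2278, 0.2981]
tool_rot: [-0.0, 0.997, 0.076, -0.001]
contact_force: [-0.2, 0.6, 0.4]
finger_gap: 0.0849
gripper_force: 0.0
```

```bash
python3 go.py .6175,-.2365,.239
```

```text
t 8.4 tcp [ 0.6199 -0.2278  0.2981] ang_y 98.76 F [-0.2  0.6  0.4] gap 0.08486955348798693
[0.6175, -0.2365, 0.239] [-3.5  8.3 59.1]
```

Call:
{"api": "step_arm", "payload": {"moves": [[[-3,8,20,0,1],[-3,8,40,0,1],[-3,8,59,0,1],[-3,8,59,0,1],[-3,8,59,0,0.6]]]}}

```text
time: 8.9
tcp_pos: [0.619, -0.2329, 0.2412]
tool_rot: [-0.001, 0.997, 0.079, 0.0]
contact_force: [0.1, -0.9, 0.3]
finger_gap: 0.073
gripper_force: 0.0
```

```bash
python3 go.py .6175,-.2365,.239; python3 - <<'E'
from h import *
p=arm.get_image('scene'); cv2.imwrite('pics/s3.png',cv2.resize(p['img'][160:370,180:460],(800,600)))
E
```

```text
t 8.9 tcp [ 0.619  -0.2329  0.2412] ang_y 99.05 F [ 0.1 -0.9  0.3] gap 0.07300374617423068
[0.6175, -0.2365, 0.239] [-2.1  3.3  2.2]
```

View pics/s3.png

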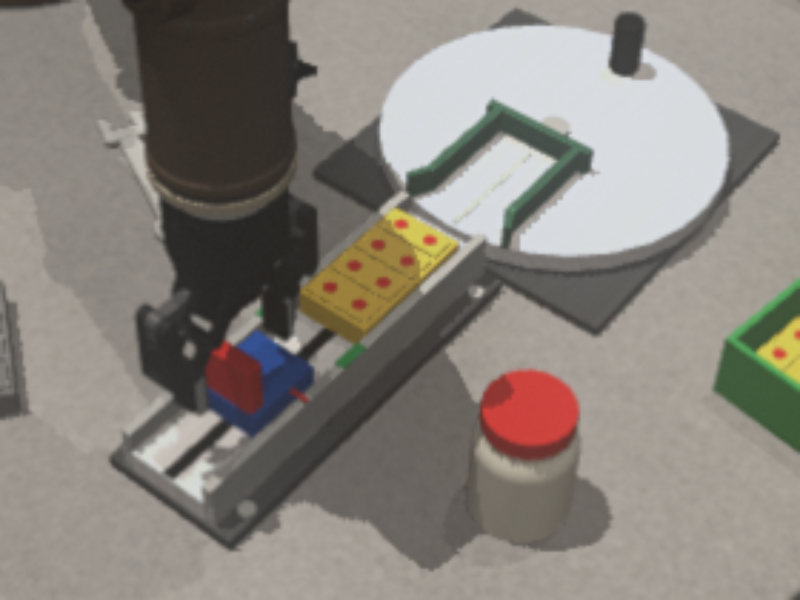

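The fingers straddle the red tab (235,375) and the nest faces the lane. I'll close on the tab.

Call:
{"api": "step_arm", "payload": {"moves": [[[-2,3,2,0,0.4],[-2,3,2,0,0.1],[-2,3,2,0,0.05],[-2,3,2,0,0],[-2,3,2,0,0]]]}}

```text
time: 9.45
tcp_pos: [0.6171, -0.2383, 0.2393]
tool_rot: [0.0, 0.997, 0.078, 0.0]
contact_force: [-2.3, 0.2, 5.5]
finger_gap: 0.0129
gripper_force: 59.0
```

Call:
{"api": "step_arm", "payload": {"moves": [[[0,0,0,0,0],[0,0,0,0,0],[0,0,0,0,0]]]}}

```text
time: 9.75
tcp_pos: [0.6171, -0.2383, 0.2393]
tool_rot: [0.0, 0.997, 0.078, 0.0]
contact_force: [-2.8, -0.6, 6.2]
finger_gap: 0.0133
gripper_force: 59.0
```

```bash
cat > push.py <<'E'
from go import *
s=arm.get_state(); t=np.array(s['tcp_pos'][:2]); c=np.array([.5595,.1352]); a=np.radians(8.87)
print('tab fixture x,y from TCP',(t-c)@[np.cos(a),np.sin(a)],.13+(t-c)@[-np.sin(a),np.cos(a)],'joint',.13+(t-c)@[-np.sin(a),np.cos(a)]+.257)
e=c+np.array([-np.sin(a),np.cos(a)])*(.196-.257-.13); show([*e,s['tcp_pos'][2]])
E
python3 push.py
```

```text
tab fixture x,y from TCP -0.0007085714542370798 -0.24791240517821655 joint 0.009087594821783451
t 9.75 tcp [ 0.6171 -0.2383  0.2393] ang_y 98.91 F [-2.8 -0.6  6.2] gap 0.0132704361815257
[np.float64(0.5889508764730794), np.float64(-0.05351578067286111), np.float64(0.2393445760173056)] [ 8.000e-01 -1.869e+02 -1.000e-01]
```

Call:
{"api": "step_arm", "payload": {"moves": [[[0,-8,0,0,0],[0,-18,0,0,0],[0,-28,0,0,0],[0,-38,0,0,0],[0,-48,0,0,0]]]}}

```text
time: 10.25
tcp_pos: [0.6095, -0.1907, 0.2393]
tool_rot: [0.001, 0.997, 0.077, 0.0]
contact_force: [-0.6, -3.2, 5.4]
finger_gap: 0.0134
gripper_force: 59.6
```

Call:
{"api": "step_arm", "payload": {"moves": [[[0,-10,0,0,0],[0,-20,0,0,0],[0,-30,0,0,0],[0,-40,0,0,0],[0,-50,0,0,0]]]}}

```text
time: 10.75
tcp_pos: [0.6017, -0.1416, 0.2393]
tool_rot: [0.001, 0.997, 0.077, 0.0]
contact_force: [-1.5, -4.2, 6.6]
finger_gap: 0.013
gripper_force: 59.6
```

```bash
python3 push.py; python3 nest.py
```

```text
tab fixture x,y from TCP -0.0009669441933611209 -0.15004980871112655 joint 0.10695019128887345
t 10.75 tcp [ 0.6017 -0.1416  0.2393] ang_y 98.87 F [-1.5 -4.2  6.6] gap 0.012994437268241399
[np.float64(0.5889508764730794), np.float64(-0.05351578067286111), np.float64(0.23929816142921723)] [  1.  -89.   -0.1]
[ 4.10e-03  1.00e+00 -3.74e-02  3.63e-02  6.50e+01  7.20e+01 -2.31e-02]
[ 4.10e-03  7.50e-01 -3.59e-02  3.75e-02  5.70e+01  6.70e+01 -2.18e-02]
```

Call:
{"api": "step_arm", "payload": {"moves": [[[0,-10,0,0,0],[0,-20,0,0,0],[0,-30,0,0,0],[0,-40,0,0,0],[0,-50,0,0,0]]]}}

```text
time: 11.35
tcp_pos: [0.594, -0.0923, 0.2393]
tool_rot: [0.001, 0.997, 0.077, 0.0]
contact_force: [-1.6, -4.8, 6.8]
finger_gap: 0.0132
gripper_force: 59.7
```

Call:
{"api": "step_arm", "payload": {"moves": [[[0,-7,0,0,0],[0,-14,0,0,0],[0,-21,0,0,0],[0,-27,0,0,0],[0,-31,0,0,0]]]}}

```text
time: 11.85
tcp_pos: [0.5891, -0.0611, 0.2393]
tool_rot: [0.0, 0.997, 0.078, 0.0]
contact_force: [-2.6, -3.9, 7.5]
finger_gap: 0.0133
gripper_force: 59.8
```

```bash
python3 push.py; python3 nest.py
```

```text
tab fixture x,y from TCP -0.0010618142854743418 -0.0685059959418702 joint 0.1884940040581298
t 11.85 tcp [ 0.5891 -0.0611  0.2393] ang_y 98.92 F [-2.6 -3.9  7.5] gap 0.01332809233685896
[np.float64(0.5889508764730794), np.float64(-0.05351578067286111), np.float64(0.2392733759615634)] [ 1.1 -7.5 -0. ]
[ 3.50e-03  7.50e-01 -3.67e-02  3.66e-02  3.40e+01  6.50e+01 -2.31e-02]
[ 3.60e-03  1.25e+00 -3.62e-02  3.70e-02  2.20e+01  4.70e+01 -2.21e-02]
```

Creep until the force rises at the back wall.

Call:
{"api": "step_arm", "payload": {"moves": [[[0,-2,0,0,0],[0,-4,0,0,0],[0,-6,0,0,0],[0,-7,0,0,0],[0,-7,0,0,0]]]}}

```text
time: 12.45
tcp_pos: [0.588, -0.0545, 0.2393]
tool_rot: [0.0, 0.997, 0.078, 0.0]
contact_force: [-1.4, -2.1, 7.6]
finger_gap: 0.0133
gripper_force: 59.9
```

Call:
{"api": "step_arm", "payload": {"moves": [[[0,-1,0,0,0],[0,-2,0,0,0],[0,-2,0,0,0]]]}}

```text
time: 12.75
tcp_pos: [0.5878, -0.0528, 0.2393]
tool_rot: [0.001, 0.997, 0.078, 0.0]
contact_force: [-1.5, -3.9, 7.5]
finger_gap: 0.0131
gripper_force: 59.8
```

```bash
python3 push.py; python3 nest.py; cat > st.py <<'E'
from m import *
p=arm.get_image('top'); A,u,v=pts(p,np.ones((480,640),bool)); x,y,z=A.T; b,g,r=p['img'][v,u].astype(int).T
k=(abs(x-.57)<.06)&(y<.2)&(y>-.12)&(r>b+50)&(g>b+40)&(abs(z-.0555)<.01); P=A[k,:2]-[.5595,.1352]; a=np.radians(8.87); X=P@[np.cos(a),np.sin(a)]; Y=P@[-np.sin(a),np.cos(a)]
print('strip rel axis: x',np.percentile(X,[2,98]),'y',np.percentile(Y,[1,2,98,99]),len(P),'home y: -.138..-.028', cv2.minAreaRect(np.c_[X,Y].astype(np.float32)))
cv2.imwrite('pics/t4.png',cv2.resize(p['img'][170:320,230:430],(800,600)))
E
python3 st.py
```

```text
tab fixture x,y from TCP -0.001064177244450965 -0.060071721897193814 joint 0.1969282781028062
t 12.75 tcp [ 0.5878 -0.0528  0.2393] ang_y 98.89 F [-1.5 -3.9  7.5] gap 0.013078148546604457
[np.float64(0.5889508764730794), np.float64(-0.05351578067286111), np.float64(0.23929999620740805)] [1.1 0.9 0. ]
[ 3.40e-03 -2.50e-01 -3.52e-02  3.80e-02  3.30e+01  5.50e+01 -2.32e-02]
[ 4.00e-03  2.75e+00 -3.78e-02  3.51e-02  2.00e+01  4.50e+01 -2.14e-02]
strip rel axis: x [-0.02720809  0.02941095] y [-0.12775061 -0.12381933 -0.03079497 -0.02971883] 842 home y: -.138..-.028 ((0.0013430994004011154, -0.07936745882034302), (0.05972099304199219, 0.10182980448007584), 0.10945774614810944)
```

View pics/t4.png

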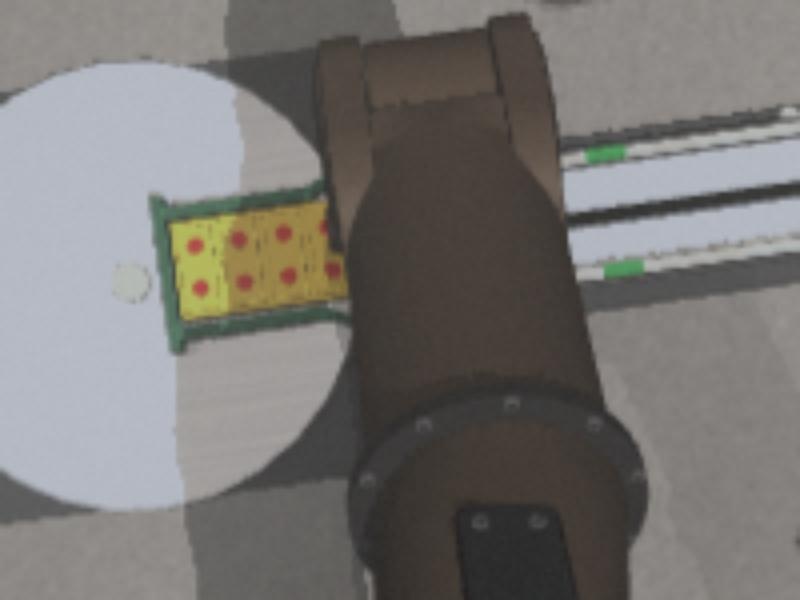

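The strip is in the nest, its far edge (172,225) about 1–2 mm from the back wall. I'll press on a little.

Call:
{"api": "step_arm", "payload": {"moves": [[[0,-1,0,0,0],[0,-2,0,0,0],[0,-2,0,0,0]]]}}

```text
time: 13.2
tcp_pos: [0.5875, -0.0513, 0.2393]
tool_rot: [0.001, 0.997, 0.077, 0.0]
contact_force: [-2.3, -4.7, 7.5]
finger_gap: 0.013
gripper_force: 59.8
```

```bash
python3 push.py|head -1; python3 st.py
```

```text
tab fixture x,y from TCP -0.0010909285728923836 -0.05855485443276967 joint 0.19844514556723034
strip rel axis: x [-0.02708678  0.02968342] y [-0.1255415  -0.12234943 -0.02913233 -0.02863617] 831 home y: -.138..-.028 ((0.0011674854904413223, -0.07782860100269318), (0.05944609269499779, 0.10030712932348251), 0.025944655761122704)
```

Call:
{"api": "step_arm", "payload": {"moves": [[[0,-1,0,0,0],[0,-1.5,0,0,0],[0,-1.5,0,0,0],[0,-1.5,0,0,0]]]}}

```text
time: 13.65
tcp_pos: [0.5874, -0.051, 0.2393]
tool_rot: [0.001, 0.997, 0.077, 0.0]
contact_force: [0.6, -8.8, 7.1]
finger_gap: 0.0131
gripper_force: 59.7
```

The force rose while the motion stopped, so the strip is home. Now I'll draw back by about 137 mm.

Call:
{"api": "step_arm", "payload": {"moves": [[[0,5,0,0,0],[0,14,0,0,0],[0,24,0,0,0],[0,34,0,0,0],[0,44,0,0,0]]]}}

```text
time: 14.15
tcp_pos: [0.5939, -0.0916, 0.2393]
tool_rot: [-0.0, 0.997, 0.078, -0.0]
contact_force: [-3.1, 1.8, 9.2]
finger_gap: 0.0134
gripper_force: 60.0
```

Call:
{"api": "step_arm", "payload": {"moves": [[[0,10,0,0,0],[0,20,0,0,0],[0,30,0,0,0],[0,40,0,0,0],[0,50,0,0,0]]]}}

```text
time: 14.65
tcp_pos: [0.6018, -0.1411, 0.2393]
tool_rot: [-0.0, 0.997, 0.078, -0.0]
contact_force: [-2.6, 2.0, 7.9]
finger_gap: 0.0134
gripper_force: 60.0
```

Call:
{"api": "step_arm", "payload": {"moves": [[[0,12,0,0,0],[0,24,0,0,0],[0,36,0,0,0],[0,44,0,0,0],[0,44,0,0,0]]]}}

```text
time: 15.15
tcp_pos: [0.6088, -0.1863, 0.2393]
tool_rot: [0.0, 0.997, 0.077, 0.0]
contact_force: [-1.6, -2.6, 6.8]
finger_gap: 0.0128
gripper_force: 59.8
```

```bash
python3 push.py|head -2; python3 st.py; python3 nest.py
```

```text
tab fixture x,y from TCP -0.0008744384810558215 -0.19524848811726186 joint 0.06175151188273814
t 15.15 tcp [ 0.6088 -0.1863  0.2393] ang_y 98.85 F [-1.6 -2.6  6.8] gap 0.012833891127235094
strip rel axis: x [-0.02772444  0.02957933] y [-0.13558837 -0.13460707 -0.02965552 -0.02888452] 995 home y: -.138..-.028 ((0.0011238139122724533, -0.08217062056064606), (0.05984804406762123, 0.10909395664930344), 0.1483142226934433)
[ 4.40e-03  5.00e-01 -3.70e-02  3.70e-02  7.70e+01  7.40e+01 -2.29e-02]
[ 4.60e-03  2.50e-01 -3.60e-02  3.83e-02  6.40e+01  6.30e+01 -2.16e-02]
```

Call:
{"api": "step_arm", "payload": {"moves": [[[0,0,0,0,0.3],[0,0,0,0,0.6],[0,0,0,0,0.8],[0,0,0,0,0.8]]]}}

```text
time: 15.7
tcp_pos: [0.6087, -0.185, 0.2385]
tool_rot: [-0.0, 0.997, 0.078, -0.0]
contact_force: [-0.2, -0.5, 0.9]
finger_gap: 0.0677
gripper_force: 0.0
```

Call:
{"api": "step_arm", "payload": {"moves": [[[0,0,-20,0,0.8],[0,0,-60,0,0.8],[-10,20,-110,0,0.8],[-40,50,-140,0,0.8],[-80,80,-150,0,0.8]]]}}

```text
time: 16.2
tcp_pos: [0.5477, -0.2719, 0.3909]
tool_rot: [0.001, 0.997, 0.079, 0.003]
contact_force: [0.7, -1.4, -0.8]
finger_gap: 0.0684
gripper_force: 0.0
```

Call:
{"api": "step_arm", "payload": {"moves": [[[-30,30,0,0,0.8],[-60,60,0,0,0.8],[-90,90,0,0,0.8],[-90,90,0,0,0.8],[-90,90,0,0,0.8]]]}}

```text
time: 16.7
tcp_pos: [0.4705, -0.3761, 0.3871]
tool_rot: [0.0, 0.997, 0.076, -0.0]
contact_force: [0.2, 0.1, -0.3]
finger_gap: 0.0687
gripper_force: 0.0
```

```bash
python3 go.py; python3 st.py; python3 nest.py; python3 - <<'E'
from m import *
p=arm.get_image('top'); c,K,T,S,G,L=measure(p); print('disc',c,'knob',K)
a=np.radians(8.87)
for n,P in(('tab',T),('green',G)):
    if len(P): q=np.array(cv2.minAreaRect(P[:,:2].astype(np.float32))[0]); print(n,q,.13+(q-[.5595,.1352])@[-np.sin(a),np.cos(a)])
cv2.imwrite('pics/t5.png',cv2.resize(p['img'][170:320,190:450],(800,462)))
for q in('jar','spanner'): print(q,[c2w(p,d['location']).round(3) for d in arm.search_frame(p,q)[:1]])
E
```

```text
t 16.7 tcp [ 0.4705 -0.3761  0.3871] ang_y 98.75 F [ 0.2  0.1 -0.3] gap 0.06873594296906854
strip rel axis: x [-0.02739681  0.02947659] y [-0.13577931 -0.13475199 -0.02967086 -0.02893345] 990 home y: -.138..-.028 ((0.0010957438498735428, -0.08224108815193176), (0.10898187011480331, 0.05971203371882439), 89.95487213134766)
[ 4.20e-03  7.50e-01 -3.73e-02  3.64e-02  7.50e+01  7.30e+01 -2.30e-02]
[ 4.20e-03  7.50e-01 -3.63e-02  3.76e-02  6.20e+01  6.60e+01 -2.16e-02]
disc [0.55963646 0.13464638 0.13987338] knob [0.54200556 0.23816287 0.07890121]
tab [ 0.6097905  -0.18600491] -0.19511798000351016
green [ 0.60607332 -0.1588279 ] -0.1676928269480285
jar [array([ 0.767, -0.128,  0.103])]
spanner [array([ 0.354, -0.119,  0.009])]
```

View pics/t5.png

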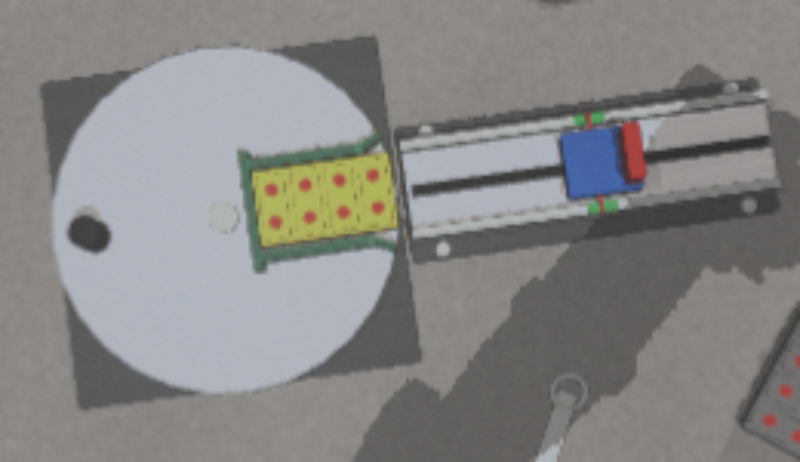

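The strip is home against the back wall at (255,205) and the nest is square to the lane. The pointer is centred in both green marks, at (588,120) and (600,206), and the arm is clear.

```bash
python3 -c "
from station import arm
print(arm.sign_off())"
```

```text
the job is handed in; nothing more can be done
None
```

The job is handed in, with no verdict returned: the strip is home in the nest to about 1 mm, the nest faces the lane within about 1°, the pointer is centred in the green ready band, and the jar and spanner have not moved.

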